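Close up a V-block row against its stop and bolt it in

TASK

Push the row of four V-blocks along the rail, all together as one row, fully home against the end stop at its left end, so that they form one continuous cradle for a long shaft. Then push the knob of the keeper bolt away from the robot as far as it goes, so that the bolt lies across the rail behind the row. Only push with the fingers: lift nothing, keep the blocks flat in the rail, and leave the other things lying where they are.

Things in the scene. Friction and masses are not known exactly. Their poses are not given: they have to be found in the camera images.
- rail: Fixed low steel rail, 340 x 70 mm, lying across in front of the robot. Origin: centre of its underside. +x runs along it to the end stop (robot's left), +y across it towards the robot, z up. Bed 8 mm above the plate; two guide strips, tops 13 mm above the plate, 42 mm apart inside, keep the blocks in line. End stop: block standing 34 mm above the bed, its face at x = +150 mm.
- stop_face (a point): Centre of the lower edge of the end stop's face, at bed height: the front block's leading end belongs against it. With all four blocks home the row's rear end is at rail x = -30 mm.
- keeper (a joint): Keeper bolt, a bar 8 mm wide lying across the rail at rail x = -38 mm, in m: 0 = drawn back towards the robot, 0.038 = fully across (mechanical end). Slides along the rail's -y, away from the robot; friction about 2 N, no spring, stays where left. It passes only when the row is home: its front side lies 4 mm behind the row's rear end. Fixed bridge over it at rail y = 34 mm, 24 mm high.
- keeper_knob (a point): Point on the axis of the bolt's upright black knob, 44.5 mm above the plate (its top), moving with the bolt: at rail x = -38 mm, rail y = 84 mm with the bolt drawn back, 46 mm with it fully across. The knob is a cylinder 15 mm thick from 27 to 45 mm above the plate, on a 9 mm stem; below it a foot plate 8 mm high.
- vblock_1: Steel V-block 1 of 4 in the row (front, nearest the end stop), 45 mm long (its x, along the rail), 40 mm wide, 30 mm high, 0.2 kg; standing in the rail between the guide strips, V groove upward and running along the rail. Origin: centre of its underside. At the centre of its ends the metal reaches 15 mm above its underside (23 mm above the plate); to the sides, higher.
- vblock_2: Steel V-block 2 of 4 in the row, 45 mm long (its x, along the rail), 40 mm wide, 30 mm high, 0.2 kg; standing in the rail between the guide strips, V groove upward and running along the rail. Origin: centre of its underside. At the centre of its ends the metal reaches 15 mm above its underside (23 mm above the plate); to the sides, higher.
- vblock_3: Steel V-block 3 of 4 in the row, 45 mm long (its x, along the rail), 40 mm wide, 30 mm high, 0.2 kg; standing in the rail between the guide strips, V groove upward and running along the rail. Origin: centre of its underside. At the centre of its ends the metal reaches 15 mm above its underside (23 mm above the plate); to the sides, higher.
- vblock_4: Steel V-block 4 of 4 in the row (rear; its free rear end is the one to push), 45 mm long (its x, along the rail), 40 mm wide, 30 mm high, 0.2 kg; standing in the rail between the guide strips, V groove upward and running along the rail. Origin: centre of its underside. At the centre of its ends the metal reaches 15 mm above its underside (23 mm above the plate); to the sides, higher.
- setting_ring: Bystander, loose: plain steel ring lying flat, 60 mm across, 14 mm high. Origin: centre of its underside.
- clamp_jaw: Bystander, loose: stepped steel clamp, 22 x 60 x 28 mm. Origin: centre of its underside.
- screw_jack: Bystander, loose: small screw jack, dark hexagon foot with a round head, 34 x 29 x 48 mm high. Origin: centre of its underside.
- stop_pin: Bystander, loose: standing steel stop pin, 22 mm across, 41 mm high. Origin: centre of its underside.
- knurled_nut: Bystander, loose: dark knurled nut, 36 mm across, 16 mm high. Origin: centre of its underside.
- hex_nut: Bystander, loose: dark hexagon nut, 28 x 24 x 13 mm. Origin: centre of its underside.
Things that resemble listed ones, but are neither listed nor needed, are in the scene too. What is shaped like the vblock_3 but pink is not meant. Leave any yellow look-alike of the vblock_4 alone.

How it is judged:
By the outcome, as a careful person would: the job done as asked, in the order asked, and still so for the second after the job is handed in, with the robot touching nothing.
It also fails if it takes over 42 s, if anything falls off the work surface, if the arm or the gripper's body presses on something with over 40 N, if the wrist force passes 120 N, or if a joint passes its speed limit or range.

ROBOT

A 6-joint arm with a two-finger parallel gripper is mounted at the origin on a cart in front of the work surface, level with it; the furniture and walls round the work are solid. World frame = base frame: x ahead of the robot, y to its left, z up, the work surface at z = 0. Lengths are in m, angles in rad, forces in N, time in s.
With the tool pointing down it reaches from about 0.3 to 0.85 m from the base axis. Payload 5.4 kg.
Tool frame: the origin (TCP) lies between the finger pads; the fingertips stand 14 mm ahead of it and the grasp point (between the pads) lies 5 mm behind it; z points along the fingers, y is the line along which they close (so a half turn about z gives the same grasp; the last joint's range is limited). The gripper opens to 85 mm and grips with 20 to 120 N. Pads are 22 mm wide; open, the fingers measure 114 mm over their backs; the gripper's body (76 mm by 85 mm) begins 54 mm behind the grasp point. The pads swing forward as they close: fully open they stand 13 mm farther back than shut.
Start: joints at [-1.509, 0.158, 1.597, -0, 1.386, -0.21], TCP at [0.154, -0.554, 0.245] pointing down, gripper open.
Joint ranges: [-2.91, 2.91], [-0.94, 2.29], [0.18, 2.7], [-1.29, 4.43], [0.17, 2.64], [-3, 3]. Speed limits (rad/s): [2.57, 2.57, 3.14, 3.14, 3.14, 3.14].

INTERFACE

Orientations are given as [roll, pitch, yaw] about the fixed x, y, z axes, in that order (R = Rz(yaw) Ry(pitch) Rx(roll)).
In Python, from rig import telemetry, grab_frame, calibration, ctrl gives the robot as it stands. The module is installed in compiled form; this text tells all that it offers.
- The arm moves only by the tool play_rows, never from a script. Its argument "commands" is a list of rows, each a list of 6 numbers: the shift along the tool's x, y, z in mm, then the turn, a rotation vector about the tool's x, y, z in rad. In form: [[tx, ty, tz, ax, ay, az], ...]. A call has 1 to 5 rows; each row is the pose to reach, as a shift and turn from the pose commanded when the call began, along the tool's axes at that moment; what a row does not reach only later rows make up. A row lasts 1/8 s, in which the tool goes at most 62.5 mm and 10.7 degrees, less where a joint would pass 70% of its speed; a pose out of reach is approached as far as the arm can. A call with a gripper value outside its range is refused whole. "claw" is the opening, from 0 (shut) to 1 (fully open), set as the call begins (left out, the last holds). The fingers move at their own pace and stop on an object; "newtons" is the grip in N (left out, the last holds). Time passes only in rows, so rows that repeat a pose let the fingers close. It gives the time, the measured TCP pose, the force, the opening and the grip force at its end, in the units of the state.
- telemetry.read_state(): the state, without advancing time (a new reading comes with each control period).
- grab_frame(name): name is "scene" or "top" or "wrist"; returns the picture (480x640x3 uint8, red, green, blue); there is no depth.
- calibration(name): a dict with "K" (3x3 intrinsics, pixels), "pose" (4x4, takes a point from camera to world coordinates). Camera axes: x right, y down, z forward; pixel columns grow to the right and rows downward; lengths in m; the calibration is good to about 2 mm. The wrist camera is an equidistant fisheye: a pixel r from the principal point sees the ray r / f radians off the axis. A picture is of the moment at which its call begins: read the wrist's pose just before it. calibration takes no time and is no camera call; for the wrist camera it gives the pose at the moment of the call.
- ctrl.close_job(): hands the job in; it is judged then, once.
The state is a dict: "t": time; "joint_pos": joint angles; "qvel": joint speeds; "joint_efforts": joint torques, N m; "position": TCP position; "eef_rot": TCP orientation; "wrist_force": force on the tool from outside, world axes, zero at the start; "torque": the same for the moment, N m; "gripper_width": finger opening in m; "finger_force": force on a finger pad.
Only numpy, scipy, OpenCV 4.12 (cv2) and the standard library are available. Lean on these libraries where they do the work, as an engineer would, in place of code of your own. Each camera call takes 0.05 s, during which the arm holds its last target. There are 200 camera calls.

## Working session

There is one attempt and no reset: what is moved stays moved. The work goes in short steps, Python scripts to look and compute and a tool call to move; the robot and the scene stay as the last step left them, time stands still between calls to the robot, and variables do not carry over. Pictures are saved under pics/ and viewed, at most 10 in all, crops included, and the job is handed in when it is done.

Besides the shell and the picture viewer there is one more tool, called after "Emit:" by a JSON object that holds its "fn" and its "kwargs". play_rows: Moves the arm, as the interface text tells. Its arguments: {"type":"object","properties":{"commands":{"type":"array","items":{"type":"array","items":{"type":"number"}}},"claw":{"type":"number"},"newtons":{"type":"number"}},"required":["commands"]}

```bash
mkdir -p pics; python3 - <<'E'
from rig import telemetry, grab_frame, calibration
import cv2
s=telemetry.read_state();print(s['t'],s['position'],s['eef_rot'],s['gripper_width'])
for n in('top','scene'):
    cv2.imwrite(f'pics/{n}.png',grab_frame(n)[:,:,::-1]);c=calibration(n);print(n,c['K'],c['pose'])
E
```

```text
0.0 [ 0.15432739 -0.55329644  0.24430311] [-3.13970331e+00 -4.21535939e-04  2.71888772e-01] 0.0857057293244673
top [[553.58671276   0.         309.0323794 ]
 [  0.         553.58671276 242.49086928]
 [  0.           0.           1.        ]] [[-7.41573312e-02 -9.75284227e-01  2.08137854e-01  3.16742966e-01]
 [-9.97246506e-01  7.24590023e-02 -1.57828925e-02 -5.84586709e-02]
 [ 3.11344818e-04 -2.08735165e-01 -9.77972154e-01  1.05108482e+00]
 [ 0.00000000e+00  0.00000000e+00  0.00000000e+00  1.00000000e+00]]
scene [[622.28880363   0.         328.11814027]
 [  0.         622.28880363 237.42104147]
 [  0.           0.           1.        ]] [[-0.58450789 -0.48839154  0.64793845 -0.24541921]
 [-0.8113583   0.35864931 -0.46159331  0.4746398 ]
 [-0.00694441 -0.79551517 -0.60589388  0.76958826]
 [ 0.          0.          0.          1.        ]]
```

View pics/top.png

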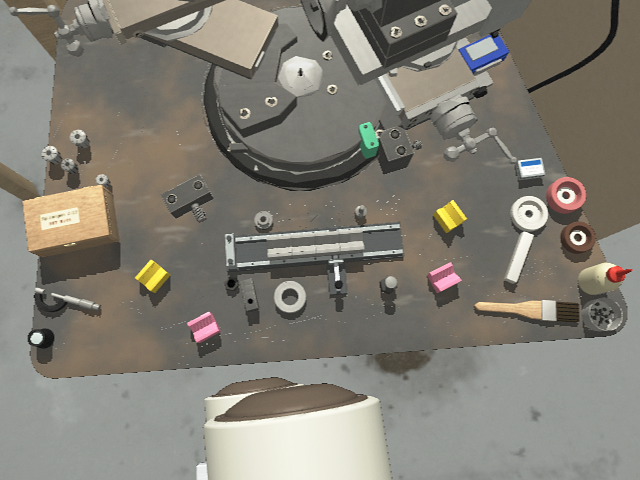

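View pics/scene.png

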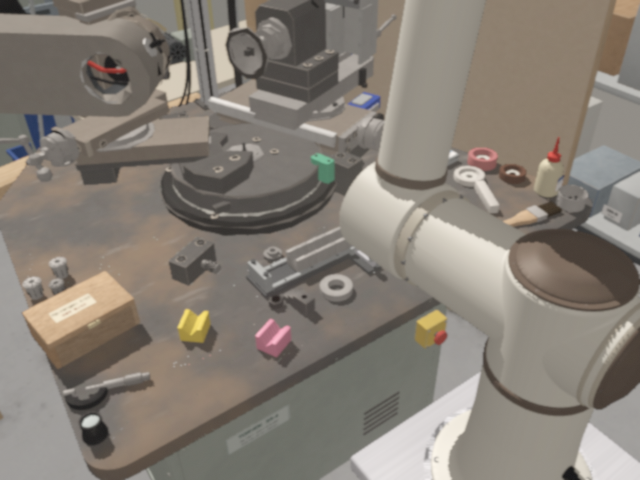

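Candidates for the row: the four grey blocks in the rail, around top px (267–363, 250). The yellow look-alikes (450,216) and (152,277) and the pink ones (445,278) and (203,328) stay alone. The knob is near (337,268–290). A close crop will confirm this.

```bash
python3 - <<'E'
import cv2
a=cv2.imread('pics/top.png')[200:310,215:415]
cv2.imwrite('pics/c1.png',cv2.resize(a,None,fx=4,fy=4,interpolation=cv2.INTER_CUBIC))
E
```

```text
(no output)
```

View pics/c1.png

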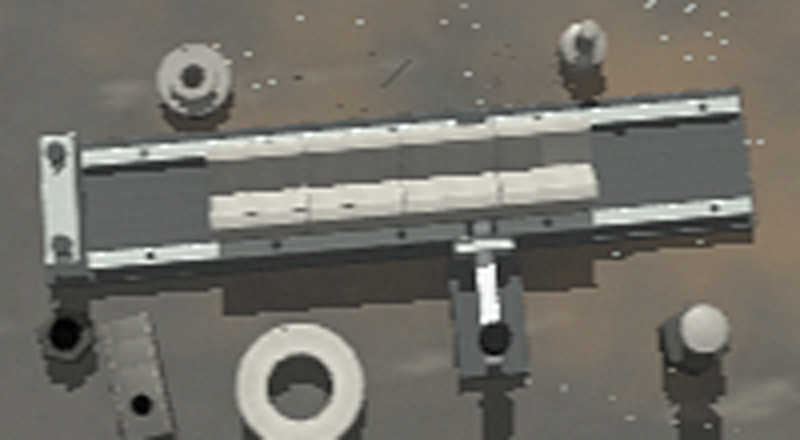

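The crop shows the rail with its stop at crop x≈40–80. The blocks run from crop x≈210 to 596, the black knob top is at (494,338), and the stop pin is at (704,328). Now I convert these to world coordinates.

```bash
cat > h.py <<'E'
import numpy as np
from rig import calibration
def ray(u,v,z,n='top'):
    c=calibration(n);d=c['pose'][:3,:3]@np.linalg.inv(c['K'])@[u,v,1];o=c['pose'][:3,3]
    return o+d*(z-o[2])/d[2]
def crop(c,r,z): return ray(215+c/4-.375,200+r/4-.375,z)
E
python3 - <<'E'
from h import *
np.set_printoptions(precision=4,suppress=True)
for n,c,r,z in [('R far',740,95,.013),('R near',751,216,.013),('L far',80,146,.013),('L near',88,269,.013),('blk rear far',592,113,.038),('blk rear near',598,180,.038),('rear near corner',598,196,.038),('front far',208,141,.038),('front near',212,228,.038),('stop far',78,135,.042),('stop near',80,262,.042),('knob',494,336,.0445),('pin',704,328,.041),('ring',300,384,.014),('farpin',583,42,.04)]:
    print(n,crop(c,r,z))
f=(crop(740,95,.013)+crop(751,216,.013))/2; l=(crop(80,146,.013)+crop(88,269,.013))/2
d=l-f;print(f,l,np.linalg.norm(d),np.arctan2(d[1],d[0]))
E
```

```text
R far [ 0.5624 -0.2525  0.013 ]
R near [ 0.5028 -0.2513  0.013 ]
L far [0.5607 0.0665 0.013 ]
L near [0.5006 0.0655 0.013 ]
blk rear far [ 0.5529 -0.1775  0.038 ]
blk rear near [ 0.5207 -0.1772  0.038 ]
rear near corner [ 0.5131 -0.1765  0.038 ]
front far [0.5528 0.0035 0.038 ]
front near [0.5112 0.004  0.038 ]
stop far [0.5593 0.0637 0.042 ]
stop near [0.499  0.0655 0.042 ]
knob [ 0.4503 -0.1221  0.0445]
pin [ 0.4473 -0.2189  0.041 ]
ring [ 0.4385 -0.0313  0.014 ]
farpin [ 0.5872 -0.1763  0.04  ]
[ 0.5326 -0.2519  0.013 ] [0.5307 0.066  0.013 ] 0.3179114916078488 1.5767313708584825
```

Emit:
{"fn": "play_rows", "kwargs": {"commands": [[54,-26,5,0,0,0.06],[108,-52,10,0,0,0.12],[162,-78,15,0,0,0.18],[216,-104,20,0,0,0.24],[270,-130,25,0,0,0.272]], "claw": 0, "newtons": 100}}

```text
t: 0.72
position: [0.3806, -0.3545, 0.2198]
eef_rot: [-3.141, 0.0, -0.002]
wrist_force: [0.9, -0.5, 0.0]
gripper_width: -0.0001
finger_force: 0.0
```

```bash
cat > d.py <<'E'
import sys,numpy as np
from rig import telemetry
from scipy.spatial.transform import Rotation as R
np.set_printoptions(precision=4,suppress=True)
s=telemetry.read_state();M=R.from_euler('xyz',s['eef_rot'])
print(s['t'],s['position'],s['eef_rot'],s['wrist_force'],s['gripper_width'])
t=np.array([float(v) for v in sys.argv[1:4]])
print(M.inv().apply(t-s['position'])*1000,(M.inv()*R.from_euler('xyz',[np.pi,0,0])).as_rotvec())
E
python3 d.py .532 -.222 .1
```

```text
0.725 [ 0.3806 -0.3545  0.2198] [-3.1413  0.0001 -0.0018] [ 0.8987 -0.5389  0.0183] -0.0001253559903351037
[ 151.172  -132.7369  119.8662] [-0.0003  0.0001 -0.0018]
```

Emit:
{"fn": "play_rows", "kwargs": {"commands": [[45,-40,10,0,0,0],[90,-80,30,0,0,0],[130,-115,60,0,0,0],[151,-133,100,0,0,0],[151,-133,120,0,0,0]]}}

```text
t: 1.35
position: [0.5303, -0.2203, 0.0972]
eef_rot: [-3.139, 0.003, 0.003]
wrist_force: [-0.3, -0.3, 0.1]
gripper_width: -0.0001
finger_force: 0.0
```

Emit:
{"fn": "play_rows", "kwargs": {"commands": [[0,0,30,0,0,0],[0,0,50,0,0,0],[0,0,60,0,0,0],[0,0,64,0,0,0],[0,0,64,0,0,0]]}}

```text
t: 1.98
position: [0.5309, -0.2236, 0.0369]
eef_rot: [3.141, -0.001, -0.0]
wrist_force: [0.2, 0.1, -0.2]
gripper_width: -0.0002
finger_force: 0.0
```

```bash
python3 d.py .532 -.16 .03; python3 - <<'E'
import cv2
from rig import grab_frame
a=grab_frame('wrist')[:,:,::-1];cv2.imwrite('pics/w1.png',a)
b=grab_frame('top')[:,:,::-1];cv2.imwrite('pics/t2.png',b)
import numpy as np
c=cv2.resize(b[190:310,270:430],None,fx=3.75,fy=3.75,interpolation=cv2.INTER_CUBIC)
cv2.imwrite('pics/m.png',np.vstack([c]))
E
```

```text
1.975 [ 0.5309 -0.2236  0.0369] [ 3.141  -0.0009 -0.0004] [ 0.2199  0.0849 -0.1541] -0.00015363602538247243
[  1.0191 -63.5813   6.8725] [ 0.0006 -0.0009 -0.0004]
```

View pics/w1.png

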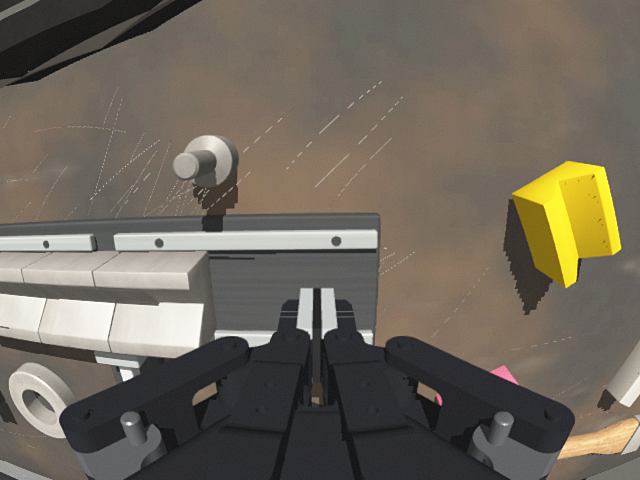

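The wrist view shows the shut fingers over the free bed between the strips. The block's rear end is at px x≈210, and nothing touches. I lower a little and check the force.

Emit:
{"fn": "play_rows", "kwargs": {"commands": [[1,0,2,0,0,0],[1,0,4,0,0,0],[1,0,4,0,0,0]]}}

```text
t: 2.45
position: [0.5314, -0.2231, 0.0321]
eef_rot: [-3.141, 0.0, -0.0]
wrist_force: [0.8, -0.4, -0.3]
gripper_width: 0.0003
finger_force: 0.0
```

Emit:
{"fn": "play_rows", "kwargs": {"commands": [[0,-8,3,0,0,0],[0,-16,3,0,0,0],[0,-22,3,0,0,0],[0,-26,3,0,0,0],[0,-28,3,0,0,0]]}}

```text
t: 3.08
position: [0.5316, -0.1949, 0.0294]
eef_rot: [3.142, -0.0, 0.0]
wrist_force: [-0.8, 0.2, -0.4]
gripper_width: -0.0003
finger_force: 0.0
```

Emit:
{"fn": "play_rows", "kwargs": {"commands": [[0,-4,0,0,0,0],[0,-8,0,0,0,0],[0,-12,0,0,0,0],[0,-16,0,0,0,0],[0,-20,0,0,0,0]]}}

```text
t: 3.7
position: [0.5318, -0.1755, 0.0295]
eef_rot: [3.141, -0.001, -0.0]
wrist_force: [-0.3, -5.0, 0.8]
gripper_width: 0.0001
finger_force: 2.5
```

Emit:
{"fn": "play_rows", "kwargs": {"commands": [[0,-5,0,0,0,0],[0,-10,0,0,0,0],[0,-15,0,0,0,0],[0,-20,0,0,0,0],[0,-25,0,0,0,0]]}}

```text
t: 4.32
position: [0.5317, -0.1503, 0.0295]
eef_rot: [3.141, -0.0, -0.0]
wrist_force: [0.2, -5.3, 1.0]
gripper_width: -0.0004
finger_force: 2.6
```

```bash
python3 d.py .532 -.13 .029; python3 - <<'E'
import cv2
from rig import grab_frame
cv2.imwrite('pics/w2.png',grab_frame('wrist')[:,:,::-1])
E
```

```text
4.325 [ 0.5317 -0.1503  0.0295] [ 3.1408 -0.0004 -0.0001] [ 0.2494 -5.3267  0.9653] -0.0003533018675041836
[  0.2565 -20.339    0.4816] [ 0.0008 -0.0004 -0.0001]
```

View pics/w2.png

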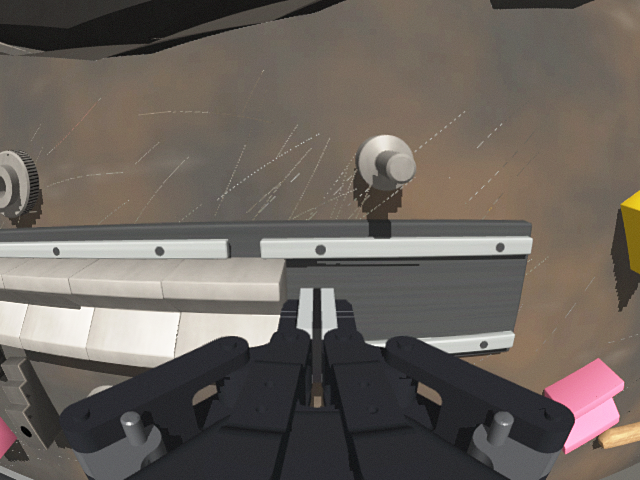

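The row moves together and lies flat at about 5 N. Its rear edge is at px x≈285, and the keeper slot shows in the far strip at x≈245.

Emit:
{"fn": "play_rows", "kwargs": {"commands": [[0,-4,0,0,0,0],[0,-8,0,0,0,0],[0,-12,0,0,0,0],[0,-14,0,0,0,0],[0,-16,0,0,0,0]]}}

```text
t: 5.0
position: [0.5317, -0.1345, 0.0294]
eef_rot: [3.141, -0.0, -0.0]
wrist_force: [-1.0, -5.4, -0.2]
gripper_width: 0.0004
finger_force: 2.7
```

Emit:
{"fn": "play_rows", "kwargs": {"commands": [[0,-1,0,0,0,0],[0,-2,0,0,0,0],[0,-3,0,0,0,0]]}}

```text
t: 5.38
position: [0.5317, -0.1315, 0.0294]
eef_rot: [3.141, -0.0, -0.0]
wrist_force: [-0.1, -4.3, 0.3]
gripper_width: 0.0
finger_force: 2.7
```

Emit:
{"fn": "play_rows", "kwargs": {"commands": [[0,-1,0,0,0,0],[0,-2,0,0,0,0]]}}

```text
t: 5.62
position: [0.5317, -0.1295, 0.0294]
eef_rot: [3.141, -0.0, -0.0]
wrist_force: [0.2, -5.7, 0.2]
gripper_width: -0.0004
finger_force: 2.7
```

Emit:
{"fn": "play_rows", "kwargs": {"commands": [[0,-0.7,0,0,0,0],[0,-1.4,0,0,0,0]]}}

```text
t: 5.88
position: [0.5317, -0.1281, 0.0295]
eef_rot: [3.141, -0.0, -0.0]
wrist_force: [-1.1, -5.1, -0.0]
gripper_width: -0.0001
finger_force: 2.7
```

Emit:
{"fn": "play_rows", "kwargs": {"commands": [[0,-0.7,0,0,0,0],[0,-1.4,0,0,0,0]]}}

```text
t: 6.12
position: [0.5317, -0.1267, 0.0295]
eef_rot: [3.141, -0.0, -0.0]
wrist_force: [-1.1, -5.4, 0.4]
gripper_width: -0.0003
finger_force: 2.7
```

Emit:
{"fn": "play_rows", "kwargs": {"commands": [[0,-0.7,0,0,0,0],[0,-1.4,0,0,0,0]]}}

```text
t: 6.38
position: [0.5317, -0.1253, 0.0294]
eef_rot: [3.141, -0.0, -0.0]
wrist_force: [0.3, -4.9, 0.9]
gripper_width: -0.0002
finger_force: 2.7
```

Emit:
{"fn": "play_rows", "kwargs": {"commands": [[0,-0.7,0,0,0,0],[0,-1.4,0,0,0,0]]}}

```text
t: 6.62
position: [0.5319, -0.1245, 0.0296]
eef_rot: [3.14, -0.001, 0.0]
wrist_force: [-0.4, -8.6, 0.3]
gripper_width: -0.0002
finger_force: 4.2
```

Emit:
{"fn": "play_rows", "kwargs": {"commands": [[0,-0.7,0,0,0,0],[0,-1.4,0,0,0,0]]}}

```text
t: 6.88
position: [0.5321, -0.1242, 0.0299]
eef_rot: [3.138, -0.001, 0.001]
wrist_force: [-1.3, -13.0, 0.0]
gripper_width: 0.0002
finger_force: 6.3
```

```bash
python3 d.py .532 -.13 .029; python3 - <<'E'
import cv2
from rig import grab_frame
b=grab_frame('scene')[:,:,::-1];cv2.imwrite('pics/s3.png',cv2.resize(b[215:315,230:400],None,fx=4.5,fy=4.5,interpolation=cv2.INTER_CUBIC))
E
```

```text
6.875 [ 0.5321 -0.1242  0.0299] [ 3.1377 -0.0014  0.0005] [ -1.2992 -12.9867   0.0144] 0.00022730216122989963
[-0.1474  5.7559  0.8886] [ 0.0039 -0.0014  0.0005]
```

View pics/s3.png

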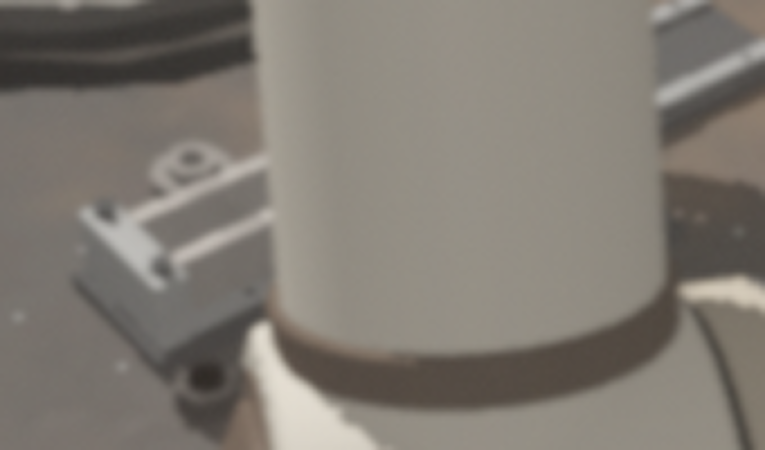

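Scene view: the blocks reach the stop (crop ~130,220), and the force rises while the motion stops. I press briefly, back off and lift.

Emit:
{"fn": "play_rows", "kwargs": {"commands": [[0,-1,0,0,0,0],[0,-2,0,0,0,0],[0,-2,0,0,0,0]]}}

```text
t: 7.3
position: [0.5322, -0.124, 0.0301]
eef_rot: [3.135, -0.002, 0.001]
wrist_force: [-1.6, -17.6, -1.4]
gripper_width: 0.0001
finger_force: 8.8
```

Emit:
{"fn": "play_rows", "kwargs": {"commands": [[0,3,0,0,0,0],[0,10,0,0,0,0],[0,20,0,0,0,0],[0,22,-40,0,0,0],[0,22,-75,0,0,0]]}}

```text
t: 7.92
position: [0.5312, -0.1421, 0.1049]
eef_rot: [-3.14, 0.001, -0.001]
wrist_force: [1.6, -0.0, -0.3]
gripper_width: -0.0002
finger_force: 0.0
```

```bash
python3 d.py .41 -.1235 .11; python3 - <<'E'
import cv2
from rig import grab_frame
b=grab_frame('wrist')[:,:,::-1];cv2.imwrite('pics/w4.png',b)
E
```

```text
7.925 [ 0.5312 -0.1421  0.1049] [-3.1403  0.0009 -0.0007] [ 1.6254 -0.0003 -0.2703] -0.00015794948308523436
[-121.262   -18.5678   -4.9664] [-0.0013  0.0009 -0.0007]
```

View pics/w4.png

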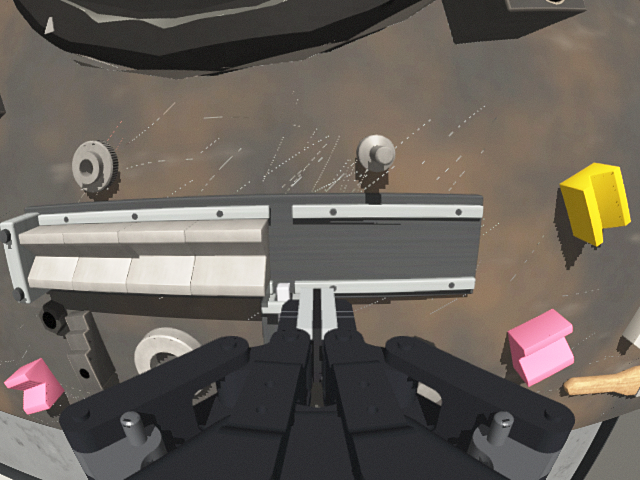

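The row is home against the stop (px 30,250) with no gaps, and its rear end at px x≈267 clears the keeper slot. Next I go behind the knob.

Emit:
{"fn": "play_rows", "kwargs": {"commands": [[-40,-7,0,0,0,0],[-85,-14,0,0,0,0],[-115,-20,0,0,0,0],[-119,-20,0,0,0,0],[-119,-20,10,0,0,0]]}}

```text
t: 8.6
position: [0.414, -0.123, 0.0949]
eef_rot: [3.14, -0.003, -0.001]
wrist_force: [0.5, 0.2, -0.0]
gripper_width: 0.0003
finger_force: 0.0
```

Emit:
{"fn": "play_rows", "kwargs": {"commands": [[0,0,20,0,0,0],[0,0,35,0,0,0],[0,0,47,0,0,0],[0,0,57,0,0,0],[0,0,57,0,0,0]]}}

```text
t: 9.22
position: [0.4122, -0.1219, 0.0366]
eef_rot: [-3.141, 0.001, -0.0]
wrist_force: [0.3, -0.4, -0.2]
gripper_width: 0.0001
finger_force: 0.0
```

```bash
python3 d.py .415 -.1225 .038; python3 - <<'E'
import cv2
from rig import grab_frame
b=grab_frame('wrist')[:,:,::-1];cv2.imwrite('pics/w5.png',b)
E
```

```text
9.225 [ 0.4122 -0.1219  0.0366] [-3.1407  0.0014 -0.0002] [ 0.258  -0.3921 -0.1985] 8.990087394314022e-05
[ 2.8194  0.626  -1.4497] [-0.0009  0.0014 -0.0002]
```

View pics/w5.png

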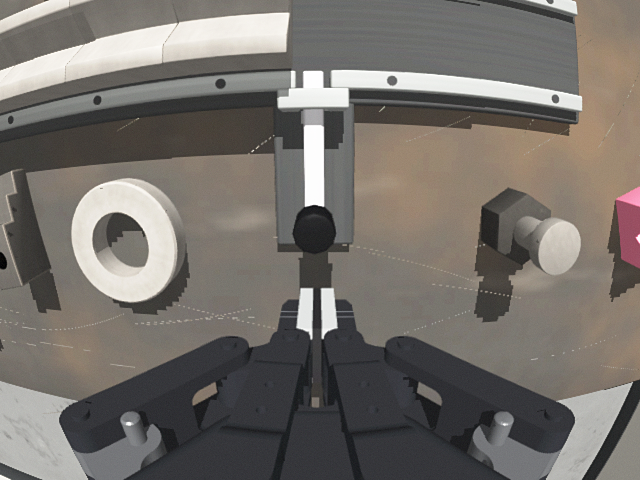

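The black knob (315,228) is straight ahead of the fingertips and the way is clear. The screw jack at (530,235) is well to the side. I push in +x.

Emit:
{"fn": "play_rows", "kwargs": {"commands": [[6,0,0,0,0,0],[12,0,0,0,0,0],[17,0,0,0,0,0],[21,0,0,0,0,0],[25,0,0,0,0,0]]}}

```text
t: 9.9
position: [0.4376, -0.1221, 0.0372]
eef_rot: [-3.141, 0.001, -0.0]
wrist_force: [-3.0, 0.2, 1.8]
gripper_width: 0.0001
finger_force: 0.9
```

Emit:
{"fn": "play_rows", "kwargs": {"commands": [[5,0,0,0,0,0],[10,0,0,0,0,0],[15,0,0,0,0,0],[20,0,0,0,0,0],[24,0,0,0,0,0]]}}

```text
t: 10.52
position: [0.4618, -0.122, 0.0372]
eef_rot: [-3.141, 0.0, -0.0]
wrist_force: [-2.8, 0.8, 1.7]
gripper_width: 0.0002
finger_force: 0.9
```

Emit:
{"fn": "play_rows", "kwargs": {"commands": [[1.5,0,0,0,0,0],[3,0,0,0,0,0],[4.5,0,0,0,0,0],[6,0,0,0,0,0]]}}

```text
t: 11.02
position: [0.4673, -0.1221, 0.0372]
eef_rot: [-3.141, 0.001, -0.0]
wrist_force: [-6.0, 0.7, 1.1]
gripper_width: -0.0003
finger_force: 2.9
```

Emit:
{"fn": "play_rows", "kwargs": {"commands": [[1.5,0,0,0,0,0],[3,0,0,0,0,0],[3,0,0,0,0,0]]}}

```text
t: 11.4
position: [0.4675, -0.122, 0.0369]
eef_rot: [-3.141, 0.008, 0.001]
wrist_force: [-14.8, -0.4, 11.4]
gripper_width: 0.0003
finger_force: 7.7
```

Emit:
{"fn": "play_rows", "kwargs": {"commands": [[1,0,0,0,0,0],[2,0,0,0,0,0],[2,0,0,0,0,0]]}}

```text
t: 11.78
position: [0.4676, -0.1219, 0.0368]
eef_rot: [-3.14, 0.013, 0.002]
wrist_force: [-23.3, -2.0, 18.3]
gripper_width: -0.0001
finger_force: 11.8
```

Solid end reached. I back off, lift and move clear, then check.

Emit:
{"fn": "play_rows", "kwargs": {"commands": [[-6,0,0,0,0,0],[-16,0,0,0,0,0],[-28,0,0,0,0,0],[-30,0,-40,0,0,0],[-30,0,-90,0,0,0]]}}

```text
t: 12.4
position: [0.441, -0.1217, 0.1273]
eef_rot: [-3.14, 0.002, -0.001]
wrist_force: [1.0, 0.1, -0.2]
gripper_width: 0.0002
finger_force: 0.0
```

Emit:
{"fn": "play_rows", "kwargs": {"commands": [[-20,50,-15,0,0,0],[-40,100,-30,0,0,0],[-60,150,-45,0,0,0],[-80,200,-60,0,0,0],[-80,200,-60,0,0,0]]}}

```text
t: 13.02
position: [0.3615, -0.3258, 0.189]
eef_rot: [3.138, -0.002, -0.005]
wrist_force: [1.3, 0.4, -0.7]
gripper_width: 0.0002
finger_force: 0.0
```

```bash
python3 d.py .41 -.12 .2; python3 - <<'E'
import cv2
from rig import grab_frame
b=grab_frame('top')[:,:,::-1];cv2.imwrite('pics/t6.png',cv2.resize(b[200:310,215:415],None,fx=4,fy=4,interpolation=cv2.INTER_CUBIC))
E
```

```text
13.025 [ 0.3615 -0.3258  0.189 ] [ 3.1376 -0.0021 -0.0052] [ 1.3307  0.4436 -0.7343] 0.0001601462817445249
[  47.4509 -206.0062  -11.7171] [ 0.004  -0.0021 -0.0052]
```

View pics/t6.png

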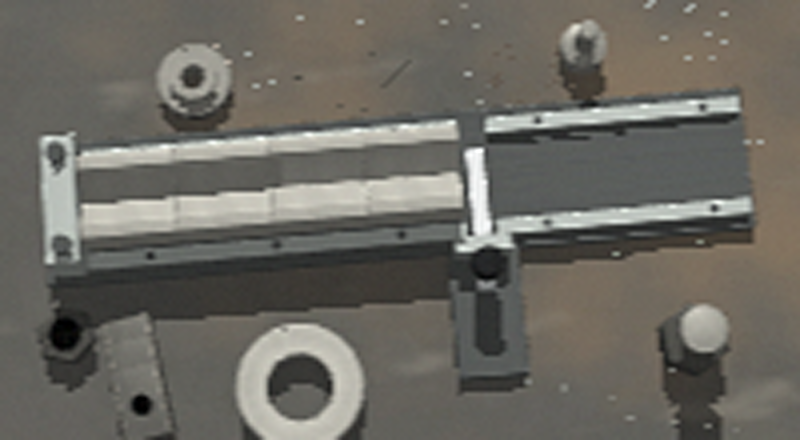

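The row is tight against the stop and the bolt (475,190) lies across behind it. The knob moved from crop row 338 to 262, about 38 mm. The bystanders have not moved.

```bash
python3 -c "
from rig import ctrl
print(ctrl.close_job())"
```

```text
the job is handed in; nothing more can be done
None
```

The four V-blocks are home against the end stop as one row and the keeper bolt is fully across behind them. Nothing else was moved, and I handed the job in at about 13 s of the 42 s allowed.

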